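# Load the brewer's latched basket drawer

## Task

Load the single-cup brewer: press the orange release button on its head so that the latched drawer springs out, set the empty steel filter basket (the one on the bare counter, in a row with the timer and the black distribution tool) upright in the round seat of the drawer, then push the drawer home by its pull lip until the catch clicks and it stays shut. Press and push gently, feeling for the catch, for its plastic parts break when forced; leave the cup under the spout and everything else on the counter where it stands.

Things in the scene. Friction and masses are not known exactly. Their poses are not given: they have to be found in the camera images.
- brewer: black C-shaped single-cup brewer fixed to the counter, 190 deep x 150 wide x 250 high: base with grille, rear column, overhanging head. Origin: on its underside, 115 behind its front face; x points to its back, z up. The drawer comes out along -x from the head's front face at x = -115. Head's roof 226 above the counter, upper edge of the drawer's opening 190, 4 mm above the rim of a seated basket
- drawer (a joint): drawer travel, m: 0 latched and flush, 0.095 right out. A spring drives it out (5 N shut, 2.5 N out, damped). Pushed home it runs freely to the last 6 mm, then climbs the catch: the push rises to 11-16 N and drops to about 5 N when the catch snaps (the click), a little past flush; just behind is a hard stop. Let go after the click it rests at 0, before it springs out. Breaks above 25 N
- button (a joint): button travel, m: 0 up, grows downward, hard stop at 0.011. Its spring takes 2 N at the start, 6 N at 6 mm; the catch lets go at about 4 to 6 mm. It carries the catch, so it dips about 5 mm by itself while the drawer climbs the catch and jumps up at the click
- button_top (a point): centre of the top of the orange release button, 28 mm across, 13 mm above the head's roof, 239 above the counter; z up; pressed straight down
- lip (a point): middle of the flat front face of the drawer's pull lip, 26 mm in front of its steel front panel; black lip 66 wide, 16 high (8 mm above and below this point), 168 above the counter, with free space below it. Moves with the drawer; axes as the brewer's; pushed along the brewer's +x
- seat (a point): centre of the floor of the drawer's round seat, where the basket's underside rests, 164 above the counter, 81 mm behind the lip's face; moves with the drawer. Seat: a steel ring 9 high, inner diameter 56 at the bottom to 58 at the top, outer 66. The drawer's flanks stand 6 above this floor, 108 apart, its front panel 31 above it
- basket: the empty round steel filter basket, standing upright on the counter: rim 61 mm across and 22 mm above its underside, tapering to 44 mm across at the bottom, 45 g. Origin: centre of its underside; z up. Gripped across the rim from above; held with the finger ends 13 mm or more above its underside they stay clear of the seat's ring
- cup: pink steel cup, 75 mm across, 82 high, standing on the grille under the spout; origin: centre of its underside; to be left alone
- distributor: black round distribution tool, 67 mm across, 38 high, on the counter near the basket; origin: centre of its underside; to be left alone
- timer: white kitchen timer, 62 x 68 x 21 high, on the counter near the basket; origin: centre of its underside; to be left alone
- tamper: coffee tamper, 58 mm across, 106 high, standing on the counter left of the brewer; origin: centre of its underside; to be left alone
- scale: black scale, 155 x 175 x 32 high, on the counter left of the brewer; origin: centre of its underside; to be left alone
- pitcher: small steel milk pitcher, 103 x 73 x 94 high, on the counter at the right; origin: centre of its underside; to be left alone
Things that resemble listed ones, but are neither listed nor needed, are in the scene too. What is shaped like the basket but pink is not meant.

How it is judged:
On the way, in this order (a step that is already met when the one before it is completed fails the run):
1. the release is pressed and the drawer has sprung right out (value of joint drawer above 0.085 m), for 0.2 s.
2. the basket sits upright in the seat of the open drawer, let go (horizontal distance between basket and seat below 0.005 m and z of basket in the frame of seat between -0.003 and 0.003 m and angle between basket's own z axis and vertical below 0.1 rad and value of joint drawer above 0.075 m and contact force between the fingers and basket below 0.1 N), for 0.2 s.
At the end, for the whole second after the job is handed in: the drawer stays latched shut by itself (within 3 mm) with the button up (within 2 mm), the basket upright (within 6 degrees) in the drawer's seat (within 5 mm sideways, 3 mm in height) and at rest, the robot clear (value of joint drawer below 0.003 m and value of joint button below 0.002 m and velocity of joint drawer between -0.01 and 0.01 m/s and horizontal distance between basket and seat below 0.005 m and z of basket in the frame of seat between -0.003 and 0.003 m and angle between basket's own z axis and vertical below 0.1 rad and linear speed of basket below 0.02 m/s); the robot touches nothing.
It fails at once if more than 25 N was put on the brewer, its button or its drawer (contact force between any of the arm, the fingers and brewer above 25 N).
It fails at once if more than 25 N was put on the brewer, its button or its drawer with the basket (contact force between basket and brewer above 25 N).
It fails at once if the cup under the spout was moved by more than 2 cm (distance of cup from where it was at the start of the episode above 0.02 m).
It fails at once if one of the other things on the counter was moved by more than 2 cm (distance of any of distributor, timer, tamper, scale, pitcher from where it was at the start of the episode above 0.02 m).
It also fails if it takes over 72 s, if anything falls off the work surface, if the arm or the gripper's body presses on something with over 40 N, if the wrist force passes 120 N, or if a joint passes its speed limit or range.

## Robot

A 7-joint arm with a two-finger parallel gripper is mounted at the origin on a cart in front of the work surface, level with it; the furniture and walls round the work are solid. World frame = base frame: x ahead of the robot, y to its left, z up, the work surface at z = 0. Lengths are in m, angles in rad, forces in N, time in s.
With the tool pointing down it reaches from about 0.425 to 0.925 m from the base axis. Payload 6.8 kg.
Tool frame: the origin (TCP) lies midway between the tips of the shut fingers; the grasp point (between the pads) lies 19 mm behind it; z points along the fingers, y is the line along which they close (so a half turn about z gives the same grasp; the last joint's range is limited). The gripper opens to 85 mm and grips with 20 to 120 N. Pads are 22 mm wide; open, the fingers measure 114 mm over their backs; the gripper's body (76 mm by 85 mm) begins 54 mm behind the grasp point. The pads swing forward as they close: fully open they stand 13 mm farther back than shut.
Start: joints at [1.062, 0.477, 0.022, 1.555, -0.011, 1.109, -0.083], TCP at [0.263, -0.622, 0.231] pointing down, gripper open.
Joint ranges: [-2.96, 2.96], [-0.34, 2.1], [-1.41, 1.46], [0.24, 2.44], [-1.37, 4.51], [0.17, 1.92], [-2.96, 2.96]. Speed limits (rad/s): [2.39, 2.39, 3.14, 3.14, 3.14, 3.14, 3.14].

## Interface

Orientations are given as a rotation vector (axis times angle).
In Python, from bench import get_obs, grab_frame, camera_params, r gives the robot as it stands.
- The arm moves only by the shell command python3 -m jog 'ROWS' [FORCE]. ROWS is JSON, a list of rows, each an object of numbers: "rx", "ry", "rz": the turn, a rotation vector about the world's x, y, z scaled (see below); "x", "y", "z": the shift along the world's x, y, z scaled (see below); "jaw": the opening, from -1 (shut) to 1 (fully open). In form: [{"rx": .., "ry": .., "rz": .., "x": .., "y": .., "z": .., "jaw": ..}, ...]. A call has 1 to 8 rows; each row shifts and turns the commanded pose from where the row before left it; what a row does not reach is not made up. The controller multiplies each number of a shift by 60 mm and each number of a turn by 10 degrees. A row lasts 1/8 s, in which the tool goes at most 62.5 mm and 10.7 degrees, less where a joint would pass 70% of its speed; a pose out of reach is approached as far as the arm can. A call with a number of a shift or a turn outside -1 to 1 is refused whole. A call with a gripper value outside its range is refused whole. The fingers move at their own pace and stop on an object; FORCE is the grip in N (left out, the last holds). Time passes only in rows, so rows that do not move let the fingers close. It gives the time, the measured TCP pose, the force, the opening and the grip force at its end, in the units of the state.
- get_obs(): the state, without advancing time (a new reading comes with each control period).
- grab_frame(name): name is "scene" or "side" or "wrist"; returns the picture (384x512x3 uint8, red, green, blue); there is no depth.
- camera_params(name): a dict with "fx", "fy", "cx", "cy" (pixels), "R" (3x3) and "t" (3): a world point X has camera coordinates R X + t. Camera axes: x right, y down, z forward; pixel columns grow to the right and rows downward; lengths in m; the calibration is good to about 2 mm. The wrist camera is an equidistant fisheye: a pixel r from the principal point sees the ray r / f radians off the axis. A picture is of the moment at which its call begins: read the wrist's pose just before it. camera_params takes no time and is no camera call; for the wrist camera it gives the pose at the moment of the call.
- r.hand_in(): hands the job in; it is judged then, once.
The state is a dict: "clock": time; "joints": joint angles; "qvel": joint speeds; "tau": joint torques, N m; "tcp_pos": TCP position; "orientation": TCP orientation; "contact_force": force on the tool from outside, world axes, zero at the start; "moment": the same for the moment, N m; "grip_width": finger opening in m; "gripper_force": force on a finger pad.
Only numpy, scipy, OpenCV 4.12 (cv2) and the standard library are available. Lean on these libraries where they do the work, as an engineer would, in place of code of your own. Each camera call takes 0.05 s, during which the arm holds its last target. There are 200 camera calls.

## Working session

There is one attempt and no reset: what is moved stays moved. The work goes in short steps, Python scripts to look and compute and a shell command to move; the robot and the scene stay as the last step left them, time stands still between calls to the robot, and variables do not carry over. Pictures are saved under pics/ and viewed, at most 10 in all, crops included, and the job is handed in when it is done.

```bash
mkdir -p pics; ls; python3 - <<'E'
from bench import *
import cv2,numpy as np
o=get_obs();print(o)
for n in("scene","side","wrist"):
    p=camera_params(n);print(n,p)
    cv2.imwrite(f"pics/{n}0.png",grab_frame(n)[:,:,::-1])
a=[cv2.imread(f"pics/{n}0.png") for n in("scene","side")]
E
```

```text
pics
{'clock': 0.0, 'joints': array([ 1.06189433,  0.47780559,  0.02232954,  1.55646661, -0.0114858 ,
        1.10927993, -0.08308424]), 'qvel': array([ 1.38303315e-04,  5.34381425e-04, -1.34241489e-03, -1.26287852e-04,
        2.79366031e-04, -6.50639784e-06, -2.63215942e-04]), 'tau': array([-4.90156999e-04, -5.96455801e+01,  1.60725642e+00, -2.81198180e+01,
        1.23822250e-02,  9.29090835e-03,  5.05998980e-05]), 'tcp_pos': array([ 0.26311179, -0.62096262,  0.23031543]), 'orientation': array([-3.07697778e+00, -6.25103193e-01,  7.92853571e-04]), 'contact_force': array([ 0.23620514, -0.28864191,  0.39163164]), 'moment': array([ 0.00919768,  0.0328924 , -0.04360359]), 'gripper_force': 0.0, 'grip_width': 0.08522433461296887}
scene {'fx': 384.5854380542379, 'fy': 384.5854380542379, 'cx': 256.8356696527531, 'cy': 190.21911990207406, 'R': array([[ 0.4848943 , -0.87435316,  0.01959757],
       [-0.55170546, -0.32319536, -0.7688731 ],
       [ 0.67860047,  0.36201009, -0.639101  ]]), 't': array([-0.23471635,  0.42575247,  1.35243219])}
side {'fx': 482.2350970745511, 'fy': 482.2350970745511, 'cx': 252.56288935625517, 'cy': 186.9115407952802, 'R': array([[-0.97547556, -0.21994527, -0.00845569],
       [-0.07686092,  0.37637932, -0.9232719 ],
       [ 0.20625184, -0.89997927, -0.38405402]]), 't': array([0.56695017, 0.18721364, 1.78447406])}
wrist {'fx': 297.3186396354542, 'fy': 297.3186396354542, 'cx': 253.02348538606626, 'cy': 194.04133225205834, 'R': array([[ 0.39111526, -0.92034073, -0.00133854],
       [-0.88829852, -0.37787798,  0.26102485],
       [-0.24073761, -0.10090178, -0.96533115]]), 't': array([-0.67505607, -0.03466633,  0.37745557])}
```

View pics/scene0.png

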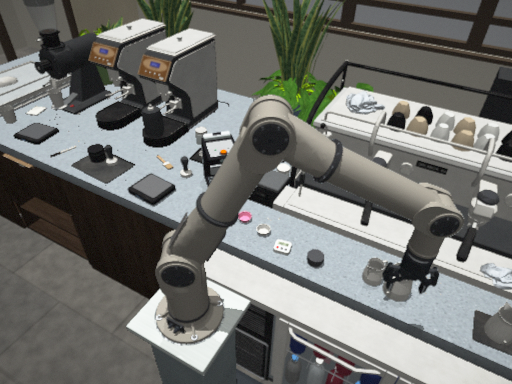

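View pics/side0.png

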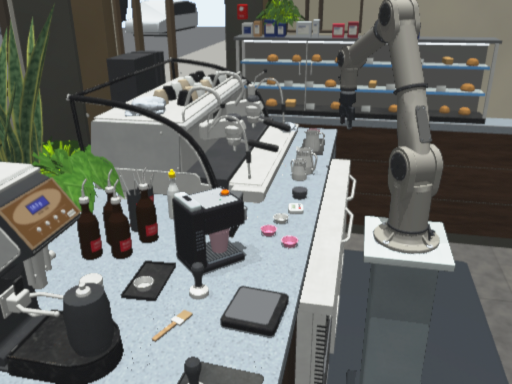

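Scene: steel baskets are at scene (263,230) / side (280,218), on bare counter in a row with the timer (282,246) and distributor (315,258). There is another at side (145,284) on a black mat, and pink ones at side (268,230) and (289,241). The first one fits. The orange button is at scene (223,153) / side (226,191). Enlarged crop to confirm, and triangulation.

```bash
cat > h.py <<'E'
import numpy as np,cv2
from bench import get_obs,grab_frame,camera_params
def ray(p,uv,fish=False):
    x=np.array([(uv[0]-p['cx'])/p['fx'],(uv[1]-p['cy'])/p['fy']])
    if fish:
        t=np.hypot(*x); d=np.r_[x/t*np.sin(t),np.cos(t)] if t>0 else np.array([0,0,1.])
    else: d=np.r_[x,1]
    R=np.array(p['R']);d=R.T@d
    return -R.T@np.array(p['t']),d/np.linalg.norm(d)
def plane(p,uv,z,fish=False):
    c,d=ray(p,uv,fish);return c+d*(z-c[2])/d[2]
def tri(rs):
    A=sum(np.eye(3)-np.outer(d,d) for c,d in rs);b=sum((np.eye(3)-np.outer(d,d))@c for c,d in rs)
    return np.linalg.solve(A,b)
def proj(p,X,fish=False):
    q=np.array(p['R'])@X+np.array(p['t'])
    if fish:
        r=np.hypot(q[0],q[1]);t=np.arctan2(r,q[2]);return p['cx']+p['fx']*t*q[0]/r,p['cy']+p['fy']*t*q[1]/r
    return p['cx']+p['fx']*q[0]/q[2],p['cy']+p['fy']*q[1]/q[2]
E
python3 - <<'E'
from h import *
rs=[]
for n,uv in(("scene",(223,153)),("side",(226,191))):
    im=cv2.imread(f"pics/{n}0.png");h=cv2.cvtColor(im,cv2.COLOR_BGR2HSV)
    m=cv2.inRange(h,(3,150,120),(18,255,255));k,l,s,c=cv2.connectedComponentsWithStats(m)
    for i in range(1,k):
        if np.hypot(*(c[i]-uv))<12: print(n,s[i],c[i]);print(plane(camera_params(n),c[i],.239))
    p=camera_params(n)
    print(n,"basket",plane(p,(263,230) if n=="scene" else (280,218),.015))
a=cv2.resize(cv2.imread("pics/scene0.png")[105:285,185:345],None,fx=3.2,fy=3.2,interpolation=cv2.INTER_CUBIC)[:590]
a=cv2.resize(cv2.imread("pics/scene0.png")[120:270,190:290],(400,600),interpolation=cv2.INTER_CUBIC)
b=cv2.resize(cv2.imread("pics/side0.png")[170:290,165:245],(400,600),interpolation=cv2.INTER_CUBIC)
cv2.imwrite("pics/crop1.png",np.hstack([a,b]))
E
```

```text
scene [221 150   5   4  17] [222.94117647 151.23529412]
[0.60744592 0.24520839 0.239     ]
scene basket [ 0.46584823 -0.03990892  0.015     ]
side [221 189   8   6  38] [224.65789474 191.76315789]
[0.61540604 0.25699771 0.239     ]
side basket [ 0.47779989 -0.03595376  0.015     ]
```

View pics/crop1.png

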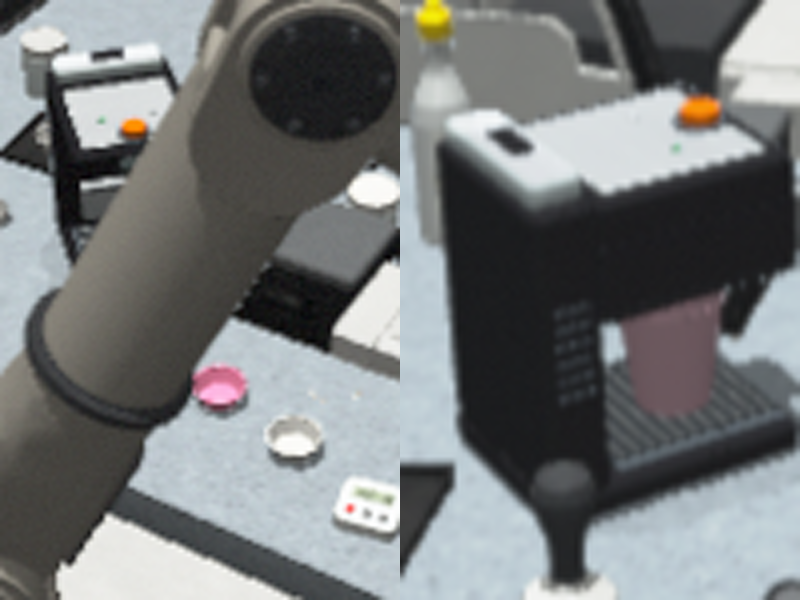

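The right pane shows the brewer with its front to the right (-x world, yawed), with its orange button and cup clear. The left pane confirms the steel basket at crop (293,437), between the pink one and the timer. Next I raise the arm and swing it to look from above.

```bash
python3 -m jog '[{"z":1},{"z":1},{"z":1,"x":0.4,"y":0.8,"jaw":-1},{"x":0.7,"y":0.7},{"x":0.7,"y":0.7},{"x":0.6,"y":0.8},{"x":0.5,"y":0.8},{"x":0.3,"y":0.9}]'
python3 -m jog '[{"x":0.3,"y":0.9},{"x":0.0,"y":1},{"x":0,"y":1},{"x":0,"y":0.8},{},{}]'
python3 - <<'E'
from h import *
p=camera_params("wrist");im=grab_frame("wrist")
np.savez("w1.npz",**p);cv2.imwrite("pics/w1.png",im[:,:,::-1])
print(get_obs()['tcp_pos'],-p['R'].T@p['t'])
cv2.imwrite("pics/w1b.png",cv2.resize(im[:,:,::-1],(800,600),interpolation=cv2.INTER_CUBIC))
s=camera_params("side")
P=[plane(s,(165+(x-400)/5,170+y/5),.226) for x,y in((585,205),(795,150))];print(P,np.degrees(np.arctan2(*(P[0]-P[1])[1::-1])))
E
```

```text
[ 0.26320219 -0.62121875  0.23073439] [ 0.32411861 -0.59634218  0.37264471]
[array([0.65148832, 0.38694578, 0.226     ]), array([0.54436016, 0.28046048, 0.226     ])] 44.82757081469736validation failed for argument at $[0]...
validation failed for argument at $[0]...
```

View pics/w1b.png

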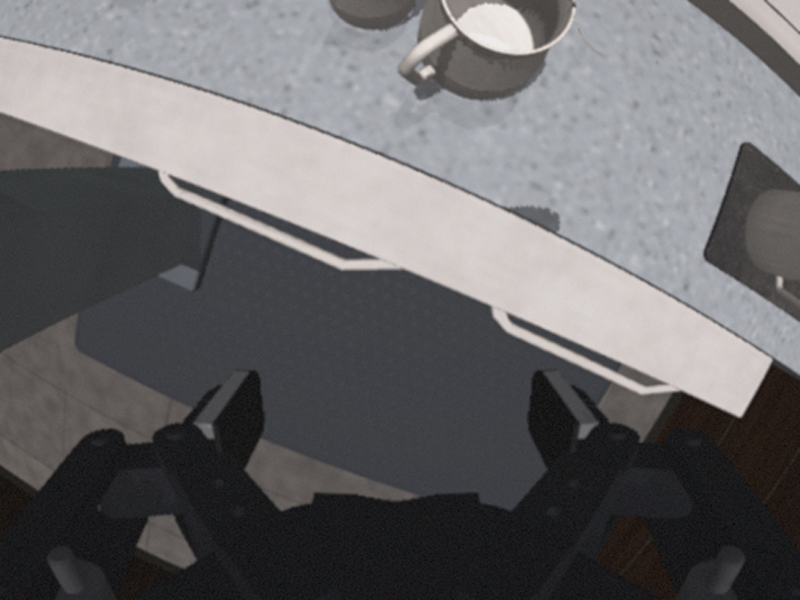

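The wrist view shows only the counter edge and the pitcher at (500,40), since both moves were refused: every row needs all its fields.

```bash
python3 -m jog '[{"rx":0,"ry":0,"rz":0,"x":0,"y":0,"z":1,"jaw":1},{"rx":0,"ry":0,"rz":0,"x":0,"y":0,"z":1,"jaw":1},{"rx":0,"ry":0,"rz":0,"x":0.4,"y":0.8,"z":0.5,"jaw":-1},{"rx":0,"ry":0,"rz":0,"x":0.7,"y":0.7,"z":0,"jaw":-1},{"rx":0,"ry":0,"rz":0,"x":0.7,"y":0.7,"z":0,"jaw":-1},{"rx":0,"ry":0,"rz":0,"x":0.6,"y":0.8,"z":0,"jaw":-1},{"rx":0,"ry":0,"rz":0,"x":0.5,"y":0.8,"z":0,"jaw":-1},{"rx":0,"ry":0,"rz":0,"x":0.3,"y":0.9,"z":0,"jaw":-1}]'
python3 -m jog '[{"rx":0,"ry":0,"rz":0.5,"x":0.2,"y":0.9,"z":0,"jaw":-1},{"rx":0,"ry":0,"rz":0.5,"x":0,"y":1,"z":0,"jaw":-1},{"rx":0,"ry":0,"rz":0.5,"x":-0.3,"y":0.9,"z":0,"jaw":-1},{"rx":0,"ry":0,"rz":0.5,"x":-0.6,"y":0.7,"z":0,"jaw":-1},{"rx":0,"ry":0,"rz":0.2,"x":-0.4,"y":0.7,"z":0,"jaw":-1},{"rx":0,"ry":0,"rz":0,"x":0,"y":0,"z":0,"jaw":-1},{"rx":0,"ry":0,"rz":0,"x":0,"y":0,"z":0,"jaw":-1}]'
python3 - <<'E'
from h import *
p=camera_params("wrist");im=grab_frame("wrist")
np.savez("w2.npz",**p);cv2.imwrite("pics/w2.png",im[:,:,::-1])
o=get_obs();print(o['clock'],o['tcp_pos'],o['orientation'],-p['R'].T@p['t'])
cv2.imwrite("pics/w2b.png",cv2.resize(im[:,:,::-1],(800,600),interpolation=cv2.INTER_CUBIC))
E
```

```text
clock: 1.2
tcp_pos: [0.4566, -0.3375, 0.3809]
orientation: [-3.078, -0.627, -0.0]
contact_force: [0.1, 0.1, -0.7]
grip_width: 0.0001
gripper_force: 0.0
clock: 2.08
tcp_pos: [0.3895, -0.0881, 0.3815]
orientation: [2.903, 1.2, 0.001]
contact_force: [-0.6, -0.1, -0.6]
grip_width: -0.0001
gripper_force: 0.0
2.125 [ 0.38967739 -0.08847647  0.38130245] [2.90356854e+00 1.19908059e+00 1.91341302e-04] [ 0.43629959 -0.0423308   0.52357384]
```

View pics/w2b.png

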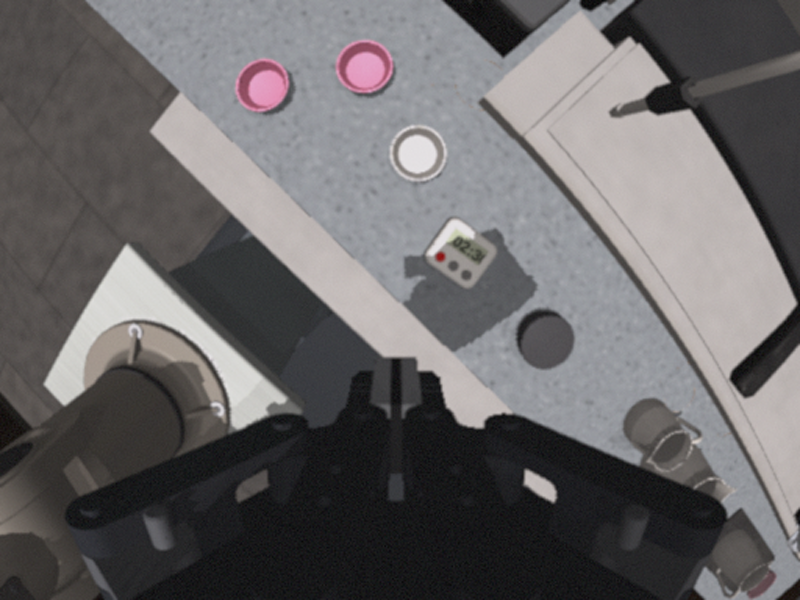

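The wrist picture shows the steel basket at (418,153), the two pink ones at (263,85) and (365,67), the timer at (461,253) and the distributor at (545,338). The basket is confirmed. Next, measure it and look over the brewer.

```bash
python3 - <<'E'
from h import *
p=np.load("w2.npz");im=cv2.imread("pics/w2.png");k=.64
h=cv2.cvtColor(im,cv2.COLOR_BGR2HSV);x0,y0=230,60
g=cv2.cvtColor(im,cv2.COLOR_BGR2GRAY)[y0:140,x0:310]
e=cv2.HoughCircles(cv2.resize(g,None,fx=4,fy=4,interpolation=cv2.INTER_CUBIC),cv2.HOUGH_GRADIENT,1,200,param1=80,param2=20,minRadius=50,maxRadius=95)[0][0]/4
c=e[:2]+[x0,y0];print("hough",c,e[2])
for z in(.022,):
    C=plane(p,c,z,True);print(C, np.linalg.norm(plane(p,c+[e[2],0],z,True)-plane(p,c-[e[2],0],z,True)))
for n,uv in(("timer",(461,253)),("dist",(545,338))): print(n,plane(p,np.array(uv)*k,.03,True))
E
python3 -m jog '[{"rx":0,"ry":0,"rz":0,"x":0.3,"y":0.8,"z":0,"jaw":-1},{"rx":0,"ry":0,"rz":0,"x":0.3,"y":0.8,"z":0,"jaw":-1},{"rx":0,"ry":0,"rz":0,"x":0.3,"y":0.8,"z":0,"jaw":-1},{"rx":0,"ry":0,"rz":0,"x":0.4,"y":0.8,"z":0,"jaw":-1},{"rx":0,"ry":0,"rz":0,"x":0,"y":0,"z":0,"jaw":-1},{"rx":0,"ry":0,"rz":0,"x":0,"y":0,"z":0,"jaw":-1}]'
python3 - <<'E'
from h import *
p=camera_params("wrist");im=grab_frame("wrist")
np.savez("w3.npz",**p);cv2.imwrite("pics/w3.png",im[:,:,::-1])
o=get_obs();print(o['clock'],o['tcp_pos'],o['orientation'],-p['R'].T@p['t'])
cv2.imwrite("pics/w3b.png",cv2.resize(im[:,:,::-1],(800,600),interpolation=cv2.INTER_CUBIC))
E
```

```text
hough [267.625  98.125] 16.25
[ 0.47468342 -0.03892595  0.022     ] 0.05415964634263497
timer [ 0.43212306 -0.14743858  0.03      ]
dist [ 0.43594735 -0.29032906  0.03      ]
clock: 2.88
tcp_pos: [0.468, 0.1032, 0.3806]
orientation: [-2.903, -1.199, 0.002]
contact_force: [-0.0, -0.9, -0.5]
grip_width: -0.0001
gripper_force: 0.0
2.925 [0.46775897 0.10277379 0.38078372] [-2.90430925e+00 -1.19737710e+00  1.87665491e-03] [0.51510137 0.14890295 0.52264651]
```

View pics/w3b.png

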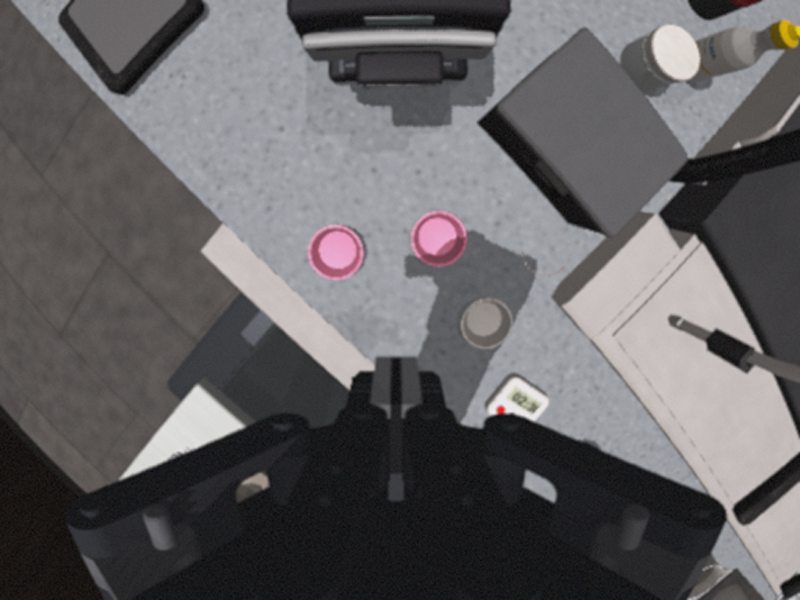

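The brewer front is square-on at the top (lip centre at (398,67)). The steel basket is at (486,323). Moving closer to the brewer.

```bash
python3 -m jog '[{"rx":0,"ry":0,"rz":0,"x":0.6,"y":0.6,"z":0,"jaw":-1},{"rx":0,"ry":0,"rz":0,"x":0.5,"y":0.5,"z":0,"jaw":-1},{"rx":0,"ry":0,"rz":0,"x":0,"y":0,"z":0,"jaw":-1},{"rx":0,"ry":0,"rz":0,"x":0,"y":0,"z":0,"jaw":-1}]'
python3 - <<'E'
from h import *
p=camera_params("wrist");im=grab_frame("wrist")
np.savez("w4.npz",**p);cv2.imwrite("pics/w4.png",im[:,:,::-1])
o=get_obs();print(o['clock'],o['tcp_pos'],o['orientation'],-p['R'].T@p['t'])
cv2.imwrite("pics/w4b.png",cv2.resize(im[:,:,::-1],(800,600),interpolation=cv2.INTER_CUBIC))
h=cv2.cvtColor(im,cv2.COLOR_RGB2HSV);m=cv2.inRange(h,(3,150,90),(20,255,255))
k,l,s,c=cv2.connectedComponentsWithStats(m)
for i in range(1,k):
    if s[i][4]>60: print(s[i],c[i],plane(p,c[i],.2385,True))
E
```

```text
clock: 3.42
tcp_pos: [0.5332, 0.1687, 0.381]
orientation: [2.903, 1.198, -0.002]
contact_force: [-0.3, 0.3, 0.6]
grip_width: 0.0001
gripper_force: 0.0
3.475 [0.53312737 0.16863163 0.38131845] [ 2.90332411e+00  1.19741046e+00 -8.17243489e-04] [0.58027796 0.21455274 0.52305516]
[241  50  29  28 619] [254.87399031  63.79321486] [0.61675889 0.24831787 0.2385    ]
```

View pics/w4b.png

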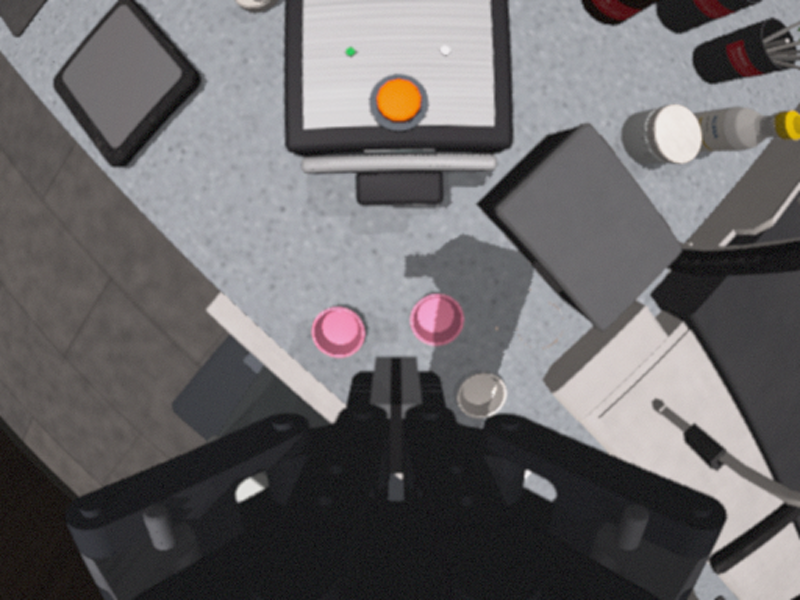

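The button is at (399,101), the head front edge runs (288,150)–(511,147), and the lip's front top edge runs (358,203)–(442,203).

```bash
python3 - <<'E'
from h import *
p=np.load("w4.npz");k=.64
f=lambda uv,z:plane(p,np.array(uv)*k,z,True)
for a,b,z in(((288,150),(511,147),.226),((358,203),(442,203),.176),((303,168),(495,166),.19)):
    A,B=f(a,z),f(b,z);d=B-A;print(A,B,(A+B)/2,np.linalg.norm(d),"yaw",np.degrees(np.arctan2(d[0],-d[1])))
print("green,white",f((350,51),.226),f((445,50),.226))
E
```

```text
[0.54666266 0.27793521 0.226     ] [0.64918314 0.17827073 0.226     ] [0.5979229  0.22810297 0.226     ] 0.14298061620107388 yaw 45.80928926453878
[0.54866662 0.22209876 0.176     ] [0.59286087 0.17788282 0.176     ] [0.57076374 0.19999079 0.176     ] 0.06251545271738582 yaw 44.98594977681902
[0.54065043 0.26827147 0.19      ] [0.63899726 0.17196301 0.19      ] [0.58982384 0.22011724 0.19      ] 0.1376496196787171 yaw 45.59996493945607
green,white [0.6203556 0.2949917 0.226    ] [0.66351069 0.2528327  0.226     ]
```

```bash
python3 -m jog '[{"rx":0,"ry":0,"rz":0,"x":0.7,"y":0.67,"z":0,"jaw":-1},{"rx":0,"ry":0,"rz":0,"x":0.7,"y":0.67,"z":0,"jaw":-1},{"rx":0,"ry":0,"rz":0,"x":0,"y":0,"z":-0.9,"jaw":-1},{"rx":0,"ry":0,"rz":0,"x":0,"y":0,"z":-0.9,"jaw":-1},{"rx":0,"ry":0,"rz":0,"x":0,"y":0,"z":-0.3,"jaw":-1},{"rx":0,"ry":0,"rz":0,"x":0,"y":0,"z":0,"jaw":-1},{"rx":0,"ry":0,"rz":0,"x":0,"y":0,"z":0,"jaw":-1}]'
python3 -m jog '[{"rx":0,"ry":0,"rz":0,"x":0,"y":0,"z":-0.1,"jaw":-1},{"rx":0,"ry":0,"rz":0,"x":0,"y":0,"z":-0.1,"jaw":-1},{"rx":0,"ry":0,"rz":0,"x":0,"y":0,"z":0,"jaw":-1}]'
```

```text
clock: 4.35
tcp_pos: [0.6185, 0.2513, 0.2583]
orientation: [-2.903, -1.2, -0.007]
contact_force: [-0.7, -0.5, 0.3]
grip_width: -0.0001
gripper_force: 0.0
clock: 4.72
tcp_pos: [0.6171, 0.2507, 0.2428]
orientation: [2.903, 1.201, -0.001]
contact_force: [-0.3, 0.2, 0.0]
grip_width: 0.0001
gripper_force: 0.0
```

```bash
python3 -m jog '[{"rx":0,"ry":0,"rz":0,"x":0,"y":0,"z":-0.05,"jaw":-1},{"rx":0,"ry":0,"rz":0,"x":0,"y":0,"z":-0.04,"jaw":-1},{"rx":0,"ry":0,"rz":0,"x":0,"y":0,"z":0,"jaw":-1}]'
python3 -m jog '[{"rx":0,"ry":0,"rz":0,"x":0,"y":0,"z":-0.04,"jaw":-1},{"rx":0,"ry":0,"rz":0,"x":0,"y":0,"z":0,"jaw":-1}]'
```

```text
clock: 5.1
tcp_pos: [0.6175, 0.251, 0.2382]
orientation: [2.903, 1.201, 0.001]
contact_force: [0.8, -0.4, 2.0]
grip_width: -0.0003
gripper_force: 1.1
clock: 5.35
tcp_pos: [0.6175, 0.251, 0.2357]
orientation: [-2.903, -1.201, -0.001]
contact_force: [-0.4, -1.5, 4.7]
grip_width: 0.0
gripper_force: 2.3
```

```bash
python3 -m jog '[{"rx":0,"ry":0,"rz":0,"x":0,"y":0,"z":-0.04,"jaw":-1},{"rx":0,"ry":0,"rz":0,"x":0,"y":0,"z":0,"jaw":-1}]'; python3 - <<'E'
from h import *
cv2.imwrite("pics/s5.png",cv2.resize(grab_frame("side")[160:290,150:310,::-1],None,fx=4,fy=4))
im=grab_frame("wrist");cv2.imwrite("pics/w5.png",im[:,:,::-1])
E
```

```text
clock: 5.6
tcp_pos: [0.6175, 0.251, 0.2335]
orientation: [-2.903, -1.201, -0.001]
contact_force: [-1.0, -0.8, 5.7]
grip_width: 0.0
gripper_force: 3.1
```

```bash
python3 -m jog '[{"rx":0,"ry":0,"rz":0,"x":0,"y":0,"z":-0.03,"jaw":-1},{"rx":0,"ry":0,"rz":0,"x":0,"y":0,"z":0,"jaw":-1},{"rx":0,"ry":0,"rz":0,"x":0,"y":0,"z":0,"jaw":-1}]'
python3 -m jog '[{"rx":0,"ry":0,"rz":0,"x":0,"y":0,"z":0.3,"jaw":-1},{"rx":0,"ry":0,"rz":0,"x":-0.4,"y":-0.4,"z":0.9,"jaw":-1},{"rx":0,"ry":0,"rz":0,"x":-0.7,"y":-0.7,"z":0.9,"jaw":-1},{"rx":0,"ry":0,"rz":0,"x":-0.6,"y":-0.6,"z":0.4,"jaw":-1},{"rx":0,"ry":0,"rz":0,"x":0,"y":0,"z":0,"jaw":-1},{"rx":0,"ry":0,"rz":0,"x":0,"y":0,"z":0,"jaw":-1}]'
python3 - <<'E'
from h import *
p=camera_params("wrist");im=grab_frame("wrist")
np.savez("w6.npz",**p);cv2.imwrite("pics/w6.png",im[:,:,::-1])
o=get_obs();print(o['clock'],o['tcp_pos'],o['orientation'],-p['R'].T@p['t'])
cv2.imwrite("pics/w6b.png",cv2.resize(im[:,:,::-1],(800,600),interpolation=cv2.INTER_CUBIC))
E
```

```text
clock: 6.08
tcp_pos: [0.6175, 0.251, 0.2321]
orientation: [2.903, 1.201, 0.001]
contact_force: [-2.6, -0.8, 6.2]
grip_width: 0.0004
gripper_force: 3.6
clock: 6.82
tcp_pos: [0.5251, 0.1587, 0.3685]
orientation: [2.903, 1.201, 0.0]
contact_force: [0.3, 0.1, -0.4]
grip_width: -0.0001
gripper_force: 0.0
6.875 [0.52516805 0.15911727 0.36785593] [-2.90199811e+00 -1.20204930e+00  9.61196524e-04] [0.57192384 0.20443225 0.51058886]
```

View pics/w6b.png

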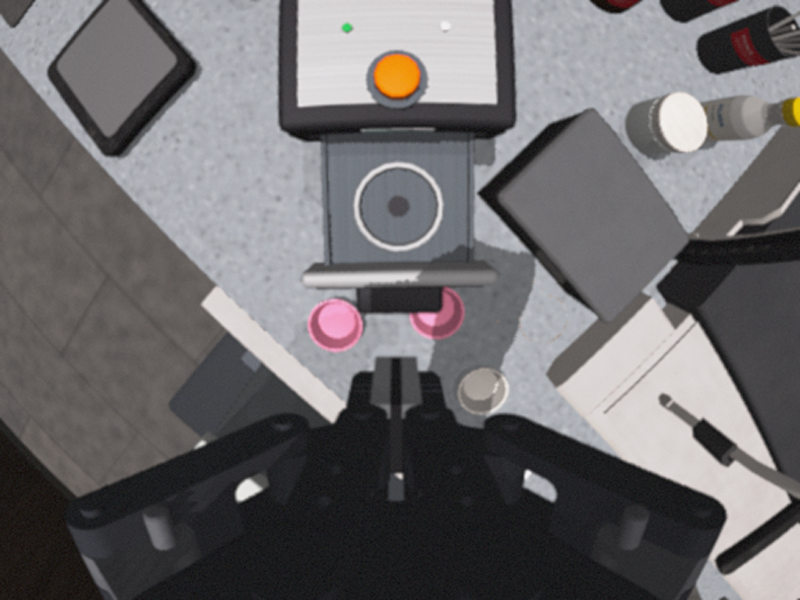

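The drawer is fully out: seat ring at (398,206), steel basket at (483,391). Measuring the seat and basket, and clearance to the machine's corner near (555,375).

```bash
python3 - <<'E'
from h import *
p=np.load("w6.npz");im=cv2.imread("pics/w6.png");k=.64
def circ(im,box,r,p2=20):
    x0,x1,y0,y1=box;g=cv2.cvtColor(im,cv2.COLOR_BGR2GRAY)[y0:y1,x0:x1]
    e=cv2.HoughCircles(cv2.resize(g,None,fx=4,fy=4,interpolation=cv2.INTER_CUBIC),cv2.HOUGH_GRADIENT,1,300,param1=80,param2=p2,minRadius=r[0]*4,maxRadius=r[1]*4)[0][0]/4
    return e[:2]+[x0,y0],e[2]
c,r=circ(im,(215,295,92,172),(22,32));print("ring",c,r,plane(p,c,.173,True))
h=cv2.cvtColor(im,cv2.COLOR_BGR2HSV);m=((h[:,:,2]>150)&(h[:,:,1]<60)).astype(np.uint8)
m[:92]=0;m[166:]=0;m[:,:218]=0;m[:,292:]=0
cs,_=cv2.findContours(m,cv2.RETR_EXTERNAL,cv2.CHAIN_APPROX_NONE);q=max(cs,key=len);e=cv2.fitEllipse(q);print("ell",e,plane(p,e[0],.173,True))
p3=np.load("w3.npz");i3=cv2.imread("pics/w3.png")
c,r=circ(i3,(280,342,175,237),(13,20));print("basket w3",c,r,plane(p3,c,.022,True))
c,r=circ(im,(278,340,218,278),(13,20));print("basket w6",c,r,plane(p,c,.022,True))
f=lambda uv,z:plane(p,np.array(uv)*k,z,True)
for z in(.0,.05,.1):print("corner",z,f((550,380),z))
A,B=f((325,150),.17),f((328,262),.17);C,D=f((473,150),.17),f((472,262),.17);print([np.degrees(np.arctan2(*(a-b)[1::-1])) for a,b in((A,B),(C,D))])
a,b=f((305,278),.195),f((496,276),.195);d=b-a;print("panel yaw",np.degrees(np.arctan2(d[0],-d[1])))
E
```

```text
ring [254.875 132.375] 25.375 [0.56002856 0.18938003 0.173     ]
ell ((254.5191192626953, 131.6870880126953), (56.78676223754883, 56.88129806518555), 87.11454010009766) [0.56029771 0.19021836 0.173     ]
basket w3 [310.875 207.375] 15.775 [ 0.47413339 -0.03749781  0.022     ]
basket w6 [308.375 250.625] 15.175 [ 0.4745453  -0.03737319  0.022     ]
corner 0.0 [ 0.54111544 -0.10073438  0.        ]
corner 0.05 [ 0.54413239 -0.07085059  0.05      ]
corner 0.1 [ 0.54714934 -0.0409668   0.1       ]
[np.float64(45.497445495912785), np.float64(45.67775282564345)]
panel yaw 45.64325230122939
```

```bash
python3 -m jog '[{"rx":0,"ry":0,"rz":0,"x":-0.21,"y":-0.82,"z":0,"jaw":1},{"rx":0,"ry":0,"rz":0,"x":-0.21,"y":-0.82,"z":0,"jaw":1},{"rx":0,"ry":0,"rz":0,"x":-0.21,"y":-0.82,"z":-0.4,"jaw":1},{"rx":0,"ry":0,"rz":0,"x":-0.21,"y":-0.82,"z":-0.8,"jaw":1},{"rx":0,"ry":0,"rz":0,"x":0,"y":0,"z":-0.9,"jaw":1},{"rx":0,"ry":0,"rz":0,"x":0,"y":0,"z":-0.9,"jaw":1},{"rx":0,"ry":0,"rz":0,"x":0,"y":0,"z":-0.9,"jaw":1},{"rx":0,"ry":0,"rz":0,"x":0,"y":0,"z":0,"jaw":1}]'
python3 -m jog '[{"rx":0,"ry":0,"rz":0.05,"x":0,"y":0,"z":0,"jaw":1}]'
python3 - <<'E'
from h import *
p=camera_params("wrist");im=grab_frame("wrist")
cv2.imwrite("pics/w7.png",im[:,:,::-1])
o=get_obs();print(o['tcp_pos']);T=o['tcp_pos'];np.savez("w7.npz",**p)
print(proj(p,np.array([.4743,-.0378,.022]),True))
cv2.imwrite("pics/w7b.png",cv2.resize(im[130:330,150:350,::-1],(600,600),interpolation=cv2.INTER_CUBIC))
E
```

```text
clock: 7.88
tcp_pos: [0.473, -0.032, 0.1354]
orientation: [-2.896, -1.202, 0.013]
contact_force: [-1.1, -1.4, 0.7]
grip_width: 0.0854
gripper_force: 0.0
clock: 8.0
tcp_pos: [0.4773, -0.0321, 0.1404]
orientation: [-2.896, -1.216, -0.002]
contact_force: [0.5, 0.9, 0.6]
grip_width: 0.085
gripper_force: 0.0
[ 0.47788524 -0.03235008  0.14115175]
(np.float64(254.09939319081954), np.float64(195.47925454408215))
```

View pics/w7b.png

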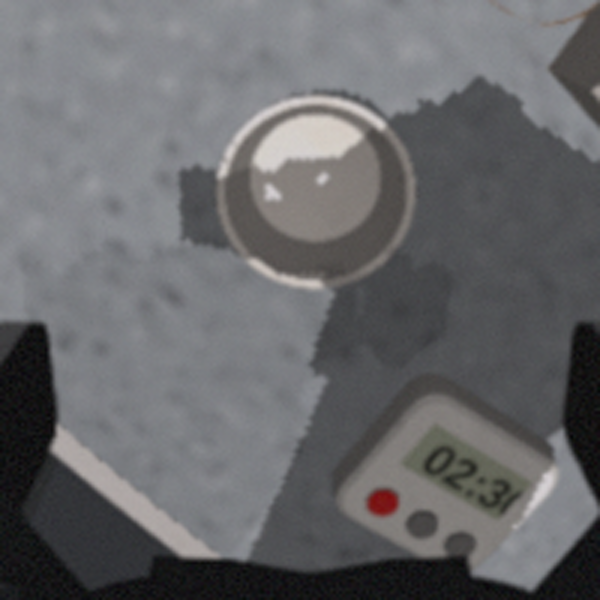

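The basket rim is centred at crop (317,192), i.e. wrist pixel (255.7,194.0), within 2 mm of the prediction. Going down to grip.

```bash
python3 -m jog '[{"rx":0,"ry":0,"rz":0,"x":-0.04,"y":-0.09,"z":-0.7,"jaw":1},{"rx":0,"ry":0,"rz":0,"x":0,"y":0,"z":-0.7,"jaw":1},{"rx":0,"ry":0,"rz":0,"x":0,"y":0,"z":-0.4,"jaw":1},{"rx":0,"ry":0,"rz":0,"x":0,"y":0,"z":-0.25,"jaw":1},{"rx":0,"ry":0,"rz":0,"x":0,"y":0,"z":-0.13,"jaw":1},{"rx":0,"ry":0,"rz":0,"x":0,"y":0,"z":0,"jaw":1},{"rx":0,"ry":0,"rz":0,"x":0,"y":0,"z":0,"jaw":1}]'
```

```text
clock: 8.93
tcp_pos: [0.4744, -0.0384, 0.0094]
orientation: [2.897, 1.214, 0.002]
contact_force: [0.5, -0.1, 0.2]
grip_width: 0.0855
gripper_force: 0.0
```

```bash
python3 -m jog '[{"rx":0,"ry":0,"rz":0,"x":0.02,"y":0.01,"z":-0.02,"jaw":0.6},{"rx":0,"ry":0,"rz":0,"x":0,"y":0,"z":0,"jaw":0.2},{"rx":0,"ry":0,"rz":0,"x":0,"y":0,"z":0,"jaw":0.2},{"rx":0,"ry":0,"rz":0,"x":0,"y":0,"z":0,"jaw":-1},{"rx":0,"ry":0,"rz":0,"x":0,"y":0,"z":0,"jaw":-1}]' 25
```

```text
clock: 9.55
tcp_pos: [0.4754, -0.0377, 0.0082]
orientation: [2.897, 1.214, 0.001]
contact_force: [-2.6, 0.8, 9.9]
grip_width: 0.0574
gripper_force: 24.6
```

```bash
python3 -m jog '[{"rx":0,"ry":0,"rz":0,"x":0,"y":0,"z":0.05,"jaw":-1},{"rx":0,"ry":0,"rz":0,"x":0,"y":0,"z":0.05,"jaw":-1},{"rx":0,"ry":0,"rz":0,"x":0,"y":0,"z":0.5,"jaw":-1},{"rx":0,"ry":0,"rz":0,"x":0,"y":0,"z":0.8,"jaw":-1},{"rx":0,"ry":0,"rz":0,"x":0,"y":0,"z":0,"jaw":-1},{"rx":0,"ry":0,"rz":0,"x":0,"y":0,"z":0,"jaw":-1}]'
python3 - <<'E'
from h import *
p=camera_params("wrist");im=grab_frame("wrist");cv2.imwrite("pics/w8.png",im[:,:,::-1]);np.savez("w8.npz",**p)
s=grab_frame("side");sp=camera_params("side");T=get_obs()['tcp_pos']
u,v=map(int,proj(sp,T));cv2.imwrite("pics/s8.png",s[:,:,::-1]);print(u,v)
a=cv2.resize(im[150:350,150:350,::-1],(400,400),interpolation=cv2.INTER_CUBIC)
b=cv2.resize(s[v-30:v+30,u-30:u+30,::-1],(400,400),interpolation=cv2.INTER_CUBIC)
cv2.imwrite("pics/c8.png",np.hstack([a,b]))
E
```

```text
clock: 10.3
tcp_pos: [0.4745, -0.038, 0.0911]
orientation: [2.898, 1.213, -0.0]
contact_force: [0.2, 0.0, -1.3]
grip_width: 0.0577
gripper_force: 27.1
281 200
```

View pics/c8.png

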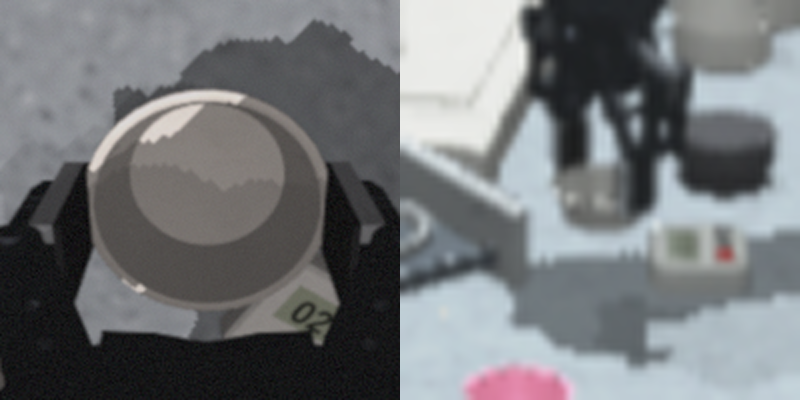

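The basket is held upright (left pane), but in the right pane the finger ends look only about 12 mm above its underside. I'll set it down and regrip about 3 mm higher.

```bash
python3 -m jog '[{"rx":0,"ry":0,"rz":0,"x":0,"y":0,"z":-0.8,"jaw":-1},{"rx":0,"ry":0,"rz":0,"x":0,"y":0,"z":-0.5,"jaw":-1},{"rx":0,"ry":0,"rz":0,"x":0,"y":0,"z":-0.05,"jaw":-1},{"rx":0,"ry":0,"rz":0,"x":0,"y":0,"z":-0.02,"jaw":-1},{"rx":0,"ry":0,"rz":0,"x":0,"y":0,"z":0,"jaw":1},{"rx":0,"ry":0,"rz":0,"x":0,"y":0,"z":0,"jaw":1},{"rx":0,"ry":0,"rz":0,"x":0,"y":0,"z":0.03,"jaw":0.5}]'
python3 -m jog '[{"rx":0,"ry":0,"rz":0,"x":0,"y":0,"z":0,"jaw":0.5},{"rx":0,"ry":0,"rz":0,"x":0,"y":0,"z":0,"jaw":0.4},{"rx":0,"ry":0,"rz":0,"x":0,"y":0,"z":0,"jaw":-1},{"rx":0,"ry":0,"rz":0,"x":0,"y":0,"z":0,"jaw":-1},{"rx":0,"ry":0,"rz":0,"x":0,"y":0,"z":0,"jaw":-1}]' 20
```

```text
clock: 11.28
tcp_pos: [0.4751, -0.0378, 0.0115]
orientation: [2.897, 1.214, 0.001]
contact_force: [-0.3, -0.4, 0.0]
grip_width: 0.0699
gripper_force: 0.0
clock: 11.9
tcp_pos: [0.4751, -0.0378, 0.0116]
orientation: [2.897, 1.214, 0.0]
contact_force: [-2.4, -0.8, 10.4]
grip_width: 0.0575
gripper_force: 19.2
```

```bash
python3 -m jog '[{"rx":0,"ry":0,"rz":0,"x":0,"y":0,"z":0.3,"jaw":-1},{"rx":0,"ry":0,"rz":0,"x":0,"y":0,"z":0.9,"jaw":-1},{"rx":0,"ry":0,"rz":0,"x":0,"y":0,"z":1,"jaw":-1},{"rx":0,"ry":0,"rz":0,"x":0,"y":0,"z":1,"jaw":-1},{"rx":0,"ry":0,"rz":0,"x":0,"y":0,"z":0.9,"jaw":-1},{"rx":0,"ry":0,"rz":0,"x":0.28,"y":0.76,"z":0,"jaw":-1},{"rx":0,"ry":0,"rz":0,"x":0.28,"y":0.76,"z":0,"jaw":-1},{"rx":0,"ry":0,"rz":0,"x":0.28,"y":0.76,"z":0,"jaw":-1}]'
python3 -m jog '[{"rx":0,"ry":0,"rz":0,"x":0.28,"y":0.76,"z":0,"jaw":-1},{"rx":0,"ry":0,"rz":0,"x":0.28,"y":0.76,"z":0,"jaw":-1},{"rx":0,"ry":0,"rz":0,"x":0,"y":0,"z":0,"jaw":-1},{"rx":0,"ry":0,"rz":0,"x":0,"y":0,"z":0,"jaw":-1}]'
python3 - <<'E'
from h import *
p=camera_params("wrist");im=grab_frame("wrist");cv2.imwrite("pics/w9.png",im[:,:,::-1]);np.savez("w9.npz",**p)
o=get_obs();print(o['tcp_pos'],o['orientation'])
print("rim pred",proj(p,o['tcp_pos']+[0,0,.0104],True),"ring pred",proj(p,np.array([.5602,.19,.173]),True))
E
```

```text
clock: 12.9
tcp_pos: [0.5255, 0.1, 0.257]
orientation: [2.898, 1.213, 0.0]
contact_force: [0.4, -0.1, -0.8]
grip_width: 0.0579
gripper_force: 22.0
clock: 13.4
tcp_pos: [0.5585, 0.1896, 0.2563]
orientation: [2.897, 1.214, -0.002]
contact_force: [0.6, -0.1, -0.9]
grip_width: 0.0578
gripper_force: 22.0
[0.55864101 0.18885398 0.25645835] [ 2.89747874e+00  1.21196142e+00 -1.98292472e-03]
rim pred (np.float64(252.72154451688067), np.float64(253.63136806632463)) ring pred (np.float64(253.23965447555386), np.float64(197.61641147267363))
```

```bash
python3 - <<'E'
from h import *
p=np.load("w9.npz");im=cv2.imread("pics/w9.png");g=cv2.cvtColor(im,cv2.COLOR_BGR2GRAY)
x0,y0=180,170;e=cv2.HoughCircles(cv2.resize(g[y0:330,x0:330],None,fx=3,fy=3,interpolation=cv2.INTER_CUBIC),cv2.HOUGH_GRADIENT,1,60,param1=80,param2=30,minRadius=90,maxRadius=230)
for q in e[0][:5]:
    c=q[:2]/3+[x0,y0];print("circ",c,q[2]/3,plane(p,c,.2669,True))
# TCP-relative look: rim top/bottom rows along column through centre
col=g[150:345,253].astype(int);d=np.abs(np.diff(col));print([(i+150,int(d[i])) for i in np.argsort(-d)[:14]])
E
```

```text
circ [253.5        255.83333588] 64.63333 [0.55807181 0.18772692 0.2669    ]
circ [254.16666412 235.5       ] 60.933334 [0.56598551 0.19534136 0.2669    ]
circ [250.5        196.83333397] 33.3 [0.57826394 0.21028522 0.2669    ]
[(np.int64(190), 91), (np.int64(320), 65), (np.int64(156), 61), (np.int64(191), 54), (np.int64(189), 49), (np.int64(319), 41), (np.int64(321), 41), (np.int64(161), 39), (np.int64(196), 38), (np.int64(160), 35), (np.int64(202), 31), (np.int64(198), 29), (np.int64(201), 29), (np.int64(155), 28)]
```

```bash
python3 -m jog '[{"rx":0,"ry":0,"rz":0,"x":0.04,"y":0.03,"z":-0.4,"jaw":-1},{"rx":0,"ry":0,"rz":0,"x":0,"y":0,"z":-0.4,"jaw":-1},{"rx":0,"ry":0,"rz":0,"x":0,"y":0,"z":-0.15,"jaw":-1},{"rx":0,"ry":0,"rz":0,"x":0,"y":0,"z":-0.1,"jaw":-1},{"rx":0,"ry":0,"rz":0,"x":0,"y":0,"z":-0.1,"jaw":-1},{"rx":0,"ry":0,"rz":0,"x":0,"y":0,"z":0,"jaw":-1}]'
```

```text
clock: 14.2
tcp_pos: [0.5613, 0.192, 0.188]
orientation: [2.898, 1.214, 0.0]
contact_force: [0.1, -0.3, -1.1]
grip_width: 0.0573
gripper_force: 22.0
```

```bash
python3 -m jog '[{"rx":0,"ry":0,"rz":0,"x":0,"y":-0.02,"z":-0.08,"jaw":-1},{"rx":0,"ry":0,"rz":0,"x":0,"y":0,"z":-0.06,"jaw":-1},{"rx":0,"ry":0,"rz":0,"x":0,"y":0,"z":-0.03,"jaw":-1},{"rx":0,"ry":0,"rz":0,"x":0,"y":0,"z":0,"jaw":-1}]'
```

```text
clock: 14.7
tcp_pos: [0.5612, 0.1909, 0.1776]
orientation: [-2.897, -1.214, 0.0]
contact_force: [-0.1, -0.2, 0.4]
grip_width: 0.0578
gripper_force: 22.0
```

```bash
python3 -m jog '[{"rx":0,"ry":0,"rz":0,"x":0,"y":0,"z":-0.02,"jaw":-1},{"rx":0,"ry":0,"rz":0,"x":0,"y":0,"z":0,"jaw":-1}]'; python3 -m jog '[{"rx":0,"ry":0,"rz":0,"x":0,"y":0,"z":-0.02,"jaw":-1},{"rx":0,"ry":0,"rz":0,"x":0,"y":0,"z":0,"jaw":-1}]'
```

```text
clock: 14.95
tcp_pos: [0.5613, 0.1908, 0.1765]
orientation: [2.898, 1.214, -0.0]
contact_force: [1.0, -0.8, 0.2]
grip_width: 0.0577
gripper_force: 22.0
clock: 15.2
tcp_pos: [0.5615, 0.191, 0.1759]
orientation: [2.897, 1.214, 0.001]
contact_force: [-2.2, -0.1, 3.2]
grip_width: 0.0581
gripper_force: 22.2
```

Contact at the expected height, so release, rise and check.

```bash
python3 -m jog '[{"rx":0,"ry":0,"rz":0,"x":0,"y":0,"z":0,"jaw":1},{"rx":0,"ry":0,"rz":0,"x":0,"y":0,"z":0,"jaw":1},{"rx":0,"ry":0,"rz":0,"x":0,"y":0,"z":0,"jaw":1},{"rx":0,"ry":0,"rz":0,"x":0,"y":0,"z":0.3,"jaw":1},{"rx":0,"ry":0,"rz":0,"x":0,"y":0,"z":0.9,"jaw":1},{"rx":0,"ry":0,"rz":0,"x":-0.3,"y":-0.3,"z":1,"jaw":1},{"rx":0,"ry":0,"rz":0,"x":-0.3,"y":-0.3,"z":1,"jaw":1},{"rx":0,"ry":0,"rz":0,"x":0,"y":0,"z":0,"jaw":-1}]'
python3 -m jog '[{"rx":0,"ry":0,"rz":0,"x":0,"y":0,"z":0,"jaw":-1},{"rx":0,"ry":0,"rz":0,"x":0,"y":0,"z":0,"jaw":-1}]'
python3 - <<'E'
from h import *
p=camera_params("wrist");im=grab_frame("wrist");cv2.imwrite("pics/w10.png",im[:,:,::-1]);np.savez("w10.npz",**p)
o=get_obs();print(o['clock'],o['tcp_pos'],o['contact_force'])
u=np.array(proj(p,np.array([.5602,.19,.186]),True));print("pred",u)
g=cv2.cvtColor(im,cv2.COLOR_RGB2GRAY);x0,y0=(u-45).astype(int)
e=cv2.HoughCircles(cv2.resize(g[y0:y0+90,x0:x0+90],None,fx=4,fy=4,interpolation=cv2.INTER_CUBIC),cv2.HOUGH_GRADIENT,1,20,param1=80,param2=25,minRadius=60,maxRadius=140)
for q in e[0][:4]:
    c=q[:2]/4+[x0,y0];print("circ",c,q[2]/4,plane(p,c,.186,True),plane(p,c,.173,True))
E
```

```text
clock: 16.2
tcp_pos: [0.528, 0.1568, 0.3691]
orientation: [2.896, 1.211, 0.016]
contact_force: [-0.4, 0.7, -1.1]
grip_width: 0.0699
gripper_force: 0.0
clock: 16.45
tcp_pos: [0.5263, 0.1563, 0.3613]
orientation: [-2.897, -1.215, 0.003]
contact_force: [-0.2, -0.8, -1.1]
grip_width: 0.0321
gripper_force: 0.0
16.5 [0.52630789 0.15638337 0.36118337] [-0.06412786  0.53063818 -0.13864975]
pred [253.05654914 131.78922733]
circ [254.625 129.875] 25.5 [0.56282261 0.19029853 0.186     ] [0.56240643 0.18979645 0.173     ]
circ [250.375 134.375] 25.05 [0.55622734 0.19001866 0.186     ] [0.55554099 0.18950512 0.173     ]
circ [256.625 134.875] 24.775 [0.56059436 0.18498664 0.186     ] [0.5600869  0.18426696 0.173     ]
circ [257.625 125.875] 23.3 [0.56808725 0.19113325 0.186     ] [0.56788674 0.19066536 0.173     ]
```

```bash
python3 - <<'E'
from h import *
p=np.load("w10.npz");im=cv2.imread("pics/w10.png");g=cv2.GaussianBlur(cv2.cvtColor(im,cv2.COLOR_BGR2GRAY),(0,0),.6).astype(float)
c=np.array([254.0,131.0])
rr=np.arange(10,36,.25)
P=[]
for a in np.arange(0,360,30):
    d=np.array([np.cos(np.radians(a)),np.sin(np.radians(a))])
    xy=(c+rr[:,None]*d).astype(np.float32)
    v=cv2.remap(g.astype(np.float32),xy[None,:,0],xy[None,:,1],cv2.INTER_CUBIC)[0]
    print(a,v[::4].astype(int))
E
```

```text
0 [239 239 239 239 238 239 239 239 230 196 164 155 155 154 154 165 201 231
 220 155 115 112 114 114 115 115]
30 [239 239 239 239 239 239 238 226 193 165 158 157 156 154 162 196 228 222
 171 119 108 109 113 114 114 114]
60 [239 238 239 238 239 238 229 192 160 153 156 155 155 157 177 215 231 213
 171 136 117 114 114 115 116 115]
90 [239 239 239 239 239 238 223 178 154 153 154 153 154 165 200 230 233 219
 191 155 124 113 114 115 112 106]
120 [239 239 239 238 239 238 229 193 157 147 148 148 149 152 178 216 233 224
 202 172 139 117 112 112 112 113]
150 [239 239 239 239 239 239 239 226 187 151 143 143 141 141 153 194 229 231
 213 191 164 132 117 115 114 115]
180 [239 239 239 239 239 239 239 238 227 187 149 138 136 133 133 161 210 234
 232 209 169 133 119 117 116 115]
210 [239 239 239 239 239 239 239 239 239 226 183 144 135 133 130 133 171 219
 233 212 165 127 115 115 115 115]
240 [239 239 239 239 239 239 239 238 239 238 219 174 141 134 133 132 153 202
 231 212 159 122 115 115 115 116]
270 [239 239 239 239 239 239 239 239 239 239 227 182 144 135 133 135 151 197
 227 218 170 129 116 114 111 109]
300 [239 239 239 239 239 239 239 238 239 238 221 180 148 141 139 138 155 198
 229 214 163 123 114 116 116 117]
330 [239 239 239 239 239 239 239 239 239 229 195 161 152 151 151 152 178 219
 232 201 145 116 112 113 114 115]
```

```bash
python3 - <<'E'
from h import *
from scipy.ndimage import map_coordinates
p=np.load("w10.npz");g=cv2.GaussianBlur(cv2.cvtColor(cv2.imread("pics/w10.png"),cv2.COLOR_BGR2GRAY),(0,0),.6).astype(float)
c=np.array([254.,131.]);rr=np.arange(10,36,.1);F=[];I=[]
for a in np.radians(np.arange(0,360,6)):
    d=np.array([np.cos(a),np.sin(a)]);xy=c+rr[:,None]*d;v=map_coordinates(g,[xy[:,1],xy[:,0]],order=1)
    i=np.argmax(v<195);j=i+20+np.argmax(v[i+20:]>188);F.append(xy[i]);I.append(xy[j])
for n,Q,z in(("floor",F,.1655),("rim",I,.186)):
    X=np.array([plane(p,q,z,True)[:2] for q in Q]);e=cv2.fitEllipse(X.astype(np.float32)*1000);print(n,e)
E
```

```text
floor ((562.4489135742188, 190.57720947265625), (42.939945220947266, 43.062686920166016), 69.65758514404297)
rim ((562.5344848632812, 190.97698974609375), (54.63249206542969, 54.68027114868164), 68.24260711669922)
```

The basket's floor and rim are concentric, so it is upright, about 2 mm off the seat centre. Now I go in front of the lip with the fingers shut.

```bash
python3 -m jog '[{"rx":0,"ry":0,"rz":0,"x":-0.4,"y":-0.4,"z":0,"jaw":-1},{"rx":0,"ry":0,"rz":0,"x":-0.28,"y":-0.31,"z":0,"jaw":-1},{"rx":0,"ry":0,"rz":0,"x":0,"y":0,"z":-0.9,"jaw":-1},{"rx":0,"ry":0,"rz":0,"x":0,"y":0,"z":-0.9,"jaw":-1},{"rx":0,"ry":0,"rz":0,"x":0,"y":0,"z":-0.9,"jaw":-1},{"rx":0,"ry":0,"rz":0,"x":0,"y":0,"z":-0.55,"jaw":-1},{"rx":0,"ry":0,"rz":0,"x":0,"y":0,"z":0,"jaw":-1},{"rx":0,"ry":0,"rz":0,"x":0,"y":0,"z":0,"jaw":-1}]'
```

```text
clock: 17.5
tcp_pos: [0.4866, 0.1143, 0.1683]
orientation: [-2.897, -1.214, -0.001]
contact_force: [0.1, 0.4, 0.3]
grip_width: -0.0
gripper_force: 0.0
```

```bash
python3 -m jog '[{"rx":0,"ry":0,"rz":0,"x":0.06,"y":0.06,"z":-0.08,"jaw":-1},{"rx":0,"ry":0,"rz":0,"x":0.06,"y":0.06,"z":0,"jaw":-1},{"rx":0,"ry":0,"rz":0,"x":0.035,"y":0.035,"z":0,"jaw":-1},{"rx":0,"ry":0,"rz":0,"x":0.035,"y":0.035,"z":0,"jaw":-1},{"rx":0,"ry":0,"rz":0,"x":0.035,"y":0.035,"z":0,"jaw":-1}]'
```

```text
clock: 18.12
tcp_pos: [0.499, 0.1267, 0.1626]
orientation: [2.897, 1.213, -0.002]
contact_force: [-2.2, -2.2, 3.1]
grip_width: -0.0001
gripper_force: 1.9
```

```bash
python3 -m jog '[{"rx":0,"ry":0,"rz":0,"x":0.04,"y":0.041,"z":0,"jaw":-1},{"rx":0,"ry":0,"rz":0,"x":0.05,"y":0.051,"z":0,"jaw":-1},{"rx":0,"ry":0,"rz":0,"x":0.06,"y":0.061,"z":0,"jaw":-1},{"rx":0,"ry":0,"rz":0,"x":0.06,"y":0.061,"z":0,"jaw":-1},{"rx":0,"ry":0,"rz":0,"x":0.06,"y":0.061,"z":0,"jaw":-1},{"rx":0,"ry":0,"rz":0,"x":0.05,"y":0.051,"z":0,"jaw":-1},{"rx":0,"ry":0,"rz":0,"x":0.04,"y":0.041,"z":0,"jaw":-1},{"rx":0,"ry":0,"rz":0,"x":0,"y":0,"z":0,"jaw":-1}]'
python3 - <<'E'
from h import *
p=camera_params("wrist");im=grab_frame("wrist");cv2.imwrite("pics/w11.png",im[:,:,::-1]);np.savez("w11.npz",**p)
T=get_obs()['tcp_pos'];L=T[:2]+.011*np.array([.702,.712]);S=L+.081*np.array([.702,.712])
print(T,"seat~",S,proj(p,np.r_[S,.186],True))
g=cv2.cvtColor(im,cv2.COLOR_RGB2GRAY);x0,y0=(np.array(proj(p,np.r_[S,.186],True))-60).astype(int).clip(0)
e=cv2.HoughCircles(cv2.resize(g[y0:y0+120,x0:x0+120],None,fx=4,fy=4,interpolation=cv2.INTER_CUBIC),cv2.HOUGH_GRADIENT,1,20,param1=80,param2=25,minRadius=120,maxRadius=220)
if e is not None:
  for q in e[0][:4]:
    c=q[:2]/4+[x0,y0];print("circ",c,q[2]/4,plane(p,c,.186,True))
E
```

```text
clock: 19.12
tcp_pos: [0.5213, 0.1497, 0.1625]
orientation: [-2.897, -1.214, -0.001]
contact_force: [-3.0, -1.8, 1.1]
grip_width: 0.0001
gripper_force: 1.5
[0.52121529 0.14960427 0.16254558] seat~ [0.58579929 0.21510827] (np.float64(251.50877564079565), np.float64(50.493127161228784))
circ [252.375  54.125] 47.225 [0.58497909 0.21378586 0.186     ]
circ [255.875  58.125] 42.175 [0.58479685 0.21163714 0.186     ]
circ [246.625  58.875] 39.85 [0.58199059 0.21396508 0.186     ]
circ [260.875  58.375] 37.65 [0.58613397 0.21019493 0.186     ]
```

```bash
python3 -m jog '[{"rx":0,"ry":0,"rz":0,"x":0.05,"y":0.051,"z":0,"jaw":-1},{"rx":0,"ry":0,"rz":0,"x":0.07,"y":0.071,"z":0,"jaw":-1},{"rx":0,"ry":0,"rz":0,"x":0.08,"y":0.081,"z":0,"jaw":-1},{"rx":0,"ry":0,"rz":0,"x":0.08,"y":0.081,"z":0,"jaw":-1},{"rx":0,"ry":0,"rz":0,"x":0.08,"y":0.081,"z":0,"jaw":-1},{"rx":0,"ry":0,"rz":0,"x":0.07,"y":0.071,"z":0,"jaw":-1},{"rx":0,"ry":0,"rz":0,"x":0.05,"y":0.051,"z":0,"jaw":-1},{"rx":0,"ry":0,"rz":0,"x":0,"y":0,"z":0,"jaw":-1}]'
```

```text
clock: 20.18
tcp_pos: [0.5496, 0.1788, 0.1625]
orientation: [-2.897, -1.214, 0.001]
contact_force: [-4.9, -1.7, 2.7]
grip_width: -0.0002
gripper_force: 2.0
```

```bash
python3 -m jog '[{"rx":0,"ry":0,"rz":0,"x":0.035,"y":0.035,"z":0,"jaw":-1},{"rx":0,"ry":0,"rz":0,"x":0.035,"y":0.036,"z":0,"jaw":-1},{"rx":0,"ry":0,"rz":0,"x":0.035,"y":0.035,"z":0,"jaw":-1},{"rx":0,"ry":0,"rz":0,"x":0.03,"y":0.03,"z":0,"jaw":-1},{"rx":0,"ry":0,"rz":0,"x":0,"y":0,"z":0,"jaw":-1}]'
```

```text
clock: 20.8
tcp_pos: [0.5575, 0.1868, 0.1625]
orientation: [-2.897, -1.214, 0.001]
contact_force: [-3.7, -1.6, 1.4]
grip_width: 0.0004
gripper_force: 2.2
```

```bash
python3 -m jog '[{"rx":0,"ry":0,"rz":0,"x":0.02,"y":0.02,"z":0,"jaw":-1},{"rx":0,"ry":0,"rz":0,"x":0.02,"y":0.02,"z":0,"jaw":-1},{"rx":0,"ry":0,"rz":0,"x":0,"y":0,"z":0,"jaw":-1}]'
```

```text
clock: 21.18
tcp_pos: [0.5596, 0.189, 0.1625]
orientation: [-2.897, -1.214, 0.002]
contact_force: [-5.1, -2.4, 3.1]
grip_width: -0.0001
gripper_force: 2.7
```

```bash
for i in 1; do python3 -m jog '[{"rx":0,"ry":0,"rz":0,"x":0.015,"y":0.015,"z":0,"jaw":-1},{"rx":0,"ry":0,"rz":0,"x":0,"y":0,"z":0,"jaw":-1}]'; done; python3 -m jog '[{"rx":0,"ry":0,"rz":0,"x":0.01,"y":0.01,"z":0,"jaw":-1},{"rx":0,"ry":0,"rz":0,"x":0,"y":0,"z":0,"jaw":-1}]'
```

```text
clock: 21.42
tcp_pos: [0.5602, 0.1896, 0.1625]
orientation: [2.897, 1.214, -0.003]
contact_force: [-5.9, -2.3, 3.9]
grip_width: 0.0002
gripper_force: 3.4
clock: 21.68
tcp_pos: [0.5606, 0.19, 0.1625]
orientation: [2.897, 1.214, -0.004]
contact_force: [-8.0, -3.6, 5.2]
grip_width: -0.0001
gripper_force: 4.0
```

```bash
python3 -m jog '[{"rx":0,"ry":0,"rz":0,"x":0.015,"y":0.015,"z":0,"jaw":-1},{"rx":0,"ry":0,"rz":0,"x":0,"y":0,"z":0,"jaw":-1}]';python3 -m jog '[{"rx":0,"ry":0,"rz":0,"x":0.01,"y":0.01,"z":0,"jaw":-1},{"rx":0,"ry":0,"rz":0,"x":0,"y":0,"z":0,"jaw":-1}]'
```

```text
clock: 21.92
tcp_pos: [0.5613, 0.1907, 0.1625]
orientation: [2.897, 1.214, -0.005]
contact_force: [-8.8, -4.7, 6.5]
grip_width: 0.0002
gripper_force: 4.5
clock: 22.18
tcp_pos: [0.5617, 0.1912, 0.1625]
orientation: [2.897, 1.213, -0.006]
contact_force: [-9.3, -4.7, 6.5]
grip_width: 0.0002
gripper_force: 4.8
```

```bash
python3 -m jog '[{"rx":0,"ry":0,"rz":0,"x":0.012,"y":0.012,"z":0,"jaw":-1},{"rx":0,"ry":0,"rz":0,"x":0,"y":0,"z":0,"jaw":-1}]';python3 -m jog '[{"rx":0,"ry":0,"rz":0,"x":0.01,"y":0.01,"z":0,"jaw":-1},{"rx":0,"ry":0,"rz":0,"x":0,"y":0,"z":0,"jaw":-1}]'
```

```text
clock: 22.42
tcp_pos: [0.5624, 0.1918, 0.1625]
orientation: [2.897, 1.213, -0.006]
contact_force: [-9.7, -5.0, 7.1]
grip_width: 0.0001
gripper_force: 5.0
clock: 22.68
tcp_pos: [0.5628, 0.1923, 0.1625]
orientation: [2.897, 1.213, -0.007]
contact_force: [-10.1, -5.4, 7.6]
grip_width: -0.0001
gripper_force: 5.3
```

```bash
python3 -m jog '[{"rx":0,"ry":0,"rz":0,"x":0.01,"y":0.01,"z":0,"jaw":-1},{"rx":0,"ry":0,"rz":0,"x":0,"y":0,"z":0,"jaw":-1}]'
```

```text
clock: 22.92
tcp_pos: [0.5634, 0.1928, 0.1625]
orientation: [2.897, 1.213, -0.007]
contact_force: [-10.5, -5.0, 7.1]
grip_width: -0.0001
gripper_force: 5.5
```

```bash
python3 -m jog '[{"rx":0,"ry":0,"rz":0,"x":0.01,"y":0.01,"z":0,"jaw":-1},{"rx":0,"ry":0,"rz":0,"x":0,"y":0,"z":0,"jaw":-1}]'
```

```text
clock: 23.18
tcp_pos: [0.5639, 0.1933, 0.1625]
orientation: [2.897, 1.213, -0.007]
contact_force: [-10.4, -7.1, 7.9]
grip_width: 0.0001
gripper_force: 5.7
```

```bash
python3 -m jog '[{"rx":0,"ry":0,"rz":0,"x":0.01,"y":0.01,"z":0,"jaw":-1},{"rx":0,"ry":0,"rz":0,"x":0,"y":0,"z":0,"jaw":-1}]'
```

```text
clock: 23.42
tcp_pos: [0.5649, 0.1943, 0.1624]
orientation: [2.897, 1.213, -0.005]
contact_force: [-8.6, -4.5, 5.3]
grip_width: -0.0
gripper_force: 4.5
```

```bash
python3 -m jog '[{"rx":0,"ry":0,"rz":0,"x":0,"y":0,"z":0,"jaw":-1},{"rx":0,"ry":0,"rz":0,"x":0,"y":0,"z":0,"jaw":-1}]'
python3 -m jog '[{"rx":0,"ry":0,"rz":0,"x":-0.02,"y":-0.02,"z":0,"jaw":-1},{"rx":0,"ry":0,"rz":0,"x":-0.02,"y":-0.02,"z":0,"jaw":-1},{"rx":0,"ry":0,"rz":0,"x":0,"y":0,"z":0,"jaw":-1}]'
```

```text
clock: 23.68
tcp_pos: [0.5649, 0.1943, 0.1624]
orientation: [2.897, 1.214, -0.006]
contact_force: [-7.6, -3.7, 5.1]
grip_width: -0.0004
gripper_force: 4.6
clock: 24.05
tcp_pos: [0.5636, 0.1929, 0.1625]
orientation: [-2.897, -1.214, 0.001]
contact_force: [-4.7, 0.2, 0.5]
grip_width: 0.0001
gripper_force: 2.0
```

```bash
python3 -m jog '[{"rx":0,"ry":0,"rz":0,"x":-0.04,"y":-0.04,"z":0,"jaw":-1},{"rx":0,"ry":0,"rz":0,"x":0,"y":0,"z":0,"jaw":-1}]'
```

```text
clock: 24.3
tcp_pos: [0.5627, 0.1904, 0.163]
orientation: [2.898, 1.213, 0.004]
contact_force: [-0.4, 0.0, -0.2]
grip_width: -0.0
gripper_force: 0.0
```

Force is gone, so it is latched. Backing clear and verifying numerically.

```bash
python3 -m jog '[{"rx":0,"ry":0,"rz":0,"x":-0.3,"y":-0.3,"z":0,"jaw":-1},{"rx":0,"ry":0,"rz":0,"x":-0.6,"y":-0.6,"z":0,"jaw":-1},{"rx":0,"ry":0,"rz":0,"x":0,"y":0,"z":1,"jaw":-1},{"rx":0,"ry":0,"rz":0,"x":0,"y":0,"z":1,"jaw":-1},{"rx":0,"ry":0,"rz":0,"x":0.2,"y":0.2,"z":1,"jaw":-1},{"rx":0,"ry":0,"rz":0,"x":0.2,"y":0.2,"z":0.6,"jaw":-1},{"rx":0,"ry":0,"rz":0,"x":0,"y":0,"z":0,"jaw":-1},{"rx":0,"ry":0,"rz":0,"x":0,"y":0,"z":0,"jaw":-1}]'
python3 - <<'E'
from h import *
p=camera_params("wrist");im=grab_frame("wrist");cv2.imwrite("pics/w12.png",im[:,:,::-1]);np.savez("w12.npz",**p)
def prof(im,p):
    # gray along brewer axis through lip centre at z=.176, offsets from expected shut lip face
    g=cv2.cvtColor(im,cv2.COLOR_RGB2GRAY);r=[]
    for s in range(-20,40,3):
        u,v=proj(p,np.array([.571+.702*s/1e3-.712*.02,.2+.712*s/1e3+.702*.02,.176]),True);r.append(int(g[int(round(v)),int(round(u))]) if v>=0 else -1)
    return r
print(prof(cv2.imread("pics/w4.png")[:,:,::-1],np.load("w4.npz")));print(prof(im,p))
h=cv2.cvtColor(im,cv2.COLOR_RGB2HSV);m=cv2.inRange(h,(3,150,90),(20,255,255));k,l,s,c=cv2.connectedComponentsWithStats(m);i=1+np.argmax(s[1:,4]);print(s[i],plane(p,c[i],.2385,True))
E
```

```text
clock: 25.3
tcp_pos: [0.5316, 0.16, 0.3779]
orientation: [2.897, 1.214, -0.001]
contact_force: [0.1, -0.3, -0.0]
grip_width: 0.0002
gripper_force: 0.0
[158, 160, 158, 158, 155, 155, 141, 41, 59, 65, 67, 69, 69, 73, 41, 127, 177, 202, 178, 83]
[163, 167, 161, 157, 157, 161, 122, 42, 64, 66, 69, 72, 71, 72, 54, 86, 182, 203, 175, 99]
[237  42  29  28 629] [0.61672313 0.24820447 0.2385    ]
```

The lip profile matches the original shut state and the button is back up at the same place.

```bash
python3 -c "
from bench import r
print(r.hand_in())"
```

```text
the job is handed in; nothing more can be done
None
```

The drawer sprang out when the button was pressed, the basket is in its seat and the drawer is clicked shut and holding; I handed the job in at about 25 s, and no verdict came back.

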